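# Hang the remote cover and hold the spring clip open around its ridge

## Robot

A 6-joint arm with a two-finger parallel gripper is mounted at the origin on the work surface. World frame = base frame: x ahead of the robot, y to its left, z up, the work surface at z = 0. Lengths are in m, angles in rad, forces in N, time in s.
With the tool pointing down it reaches from about 0.35 to 0.975 m from the base axis. Payload 7.1 kg.
Tool frame: the origin (TCP) lies midway between the tips of the shut fingers; the grasp point (between the pads) lies robot.hold_point_z behind it (robot.hold_point_z is the distance from the TCP to the grasp point, in m); z points along the fingers, x is the direction in which the jaws open and shut, and the axes are right-handed (so a half turn about z gives the same grasp; the last joint's range is limited). The gripper opens to 88 mm and grips with 3 to 60 N. Pads are 20 mm wide; open, the fingers measure 115 mm over their backs; the gripper's body (75 mm by 178 mm) begins 61 mm behind the grasp point.
Start: joints at [1.244, 0.423, 1.63, -0, 1.089, -0.019], TCP at [0.189, 0.596, 0.223] pointing down, gripper open.
Joint ranges: [-3, 3], [-0.9, 2.11], [0.09, 2.58], [-1.31, 4.45], [0.11, 2.69], [-2.54, 2.54]. Speed limits (rad/s): [2.39, 2.39, 3.01, 3.14, 3.14, 3.14].

## Interface

Orientations are given as a 3x3 rotation matrix whose columns are the frame's x, y, z axes.
In Python, from workcell import status, eyes, robot gives the robot as it stands.
- The arm moves only by the tool servo_tool, never from a script. Its argument "plan" is a list that holds one entry, the list of rows, each a list of 4 numbers: the shift along the tool's x, y, z in m, then the turn about the tool's z in degrees. A call has 1 to 5 rows; each row is the pose to reach, as a shift and turn from the pose commanded when the call began, along the tool's axes at that moment; what a row does not reach only later rows make up. A row lasts 1/10 s, in which the tool goes at most 50 mm and 8.59 degrees, less where a joint would pass 70% of its speed; a pose out of reach is approached as far as the arm can. A call with a gripper value outside its range is refused whole. "grip" is the opening in per cent of the stroke, from 0 (shut) to 100 (fully open), set as the call begins (left out, the last holds). The fingers move at their own pace and stop on an object; "force" is the grip in N (left out, the last holds). Time passes only in rows, so rows that repeat a pose let the fingers close. It gives the time, the measured TCP pose, the force and the opening at its end, in the units of the state.
- status.state(): the state, without advancing time (a new reading comes with each control period).
- eyes.camera(name): name is "side" or "top" or "wrist"; returns a dict with "img" (384x512x3 uint8, blue, green, red), "z_map" (384x512 float32, m along the optical axis (not along the pixel's ray), 0 where there is no reading), "intrinsics" (3x3 intrinsics, pixels), "xyz" and "rotation" of the camera in the world. Camera axes: x right, y down, z forward; pixel columns grow to the right and rows downward; lengths in m; the calibration is good to about 2 mm. A picture is of the moment at which its call begins.
- robot.sign_off(): hands the job in, once; it reports no verdict.
The state is a dict: "clock": time; "joint_positions": joint angles; "joint_velocities": joint speeds; "tau": joint torques, N m; "eef_pos": TCP position; "eef_rot": TCP orientation; "force": force on the tool from outside, world axes, zero at the start; "torque": the same for the moment, N m; "opening": opening from 0.0 (shut) to 1.0 (fully open).
Only numpy, scipy, OpenCV 4.12 (cv2) and the standard library are available. Lean on these libraries where they do the work, as an engineer would, in place of code of your own. Each camera call takes 0.05 s, during which the arm holds its last target. There are 200 camera calls.

## Task

Hang the grey remote cover over the bar of the black rail so that it straddles the bar, and let go of it. Then take the steel spring clip off its parking block by squeezing its two levers together, and bring it down over the hung cover so that its wide-open jaws reach down on both sides of the cover's top ridge, neither closing on the cover nor pressing on it. Finish holding it there in the gripper, squeezed wide open, and leave the dish, bottle and cartridge tower where they are.

Things in the scene. Friction and masses are not known exactly. Their poses are not given: they have to be found in the camera images.
- rail: Black rail, fixed. Origin: centre of its underside, on the shelf; y runs along the bar. Base plate 70 x 230 x 10 mm (x, y, z). The flat bar is 6 mm thick (x), 20 mm tall, its top edge 140 mm above the shelf, between two posts (18 x 14 mm, 148 mm tall, at y = -107 and +107 mm) that leave 200 mm of it free.
- rail_mid (a point): Middle of the bar's top edge, 140 mm above the shelf. Axes as the rail's.
- cover: Hard grey cover of a slim remote, loose, about 60 g: upside-down U channel 80 mm long (its y), 55 mm tall, 16 mm thick outside (its x), 10 mm inside (walls and top 3 mm), open below and at both ends; the lowest 12 mm of its walls flares out to 33 mm outside, 28 mm inside. Stands on these lips, ridge up. Origin: centre of its underside; z up.
- cover_center (a point): Centre of the cover, 27.5 mm above its underside and below its ridge; axes as the cover's. The walls can be pinched across x anywhere above the lips. Hung on the bar, the underside is 52 mm below the bar's top edge, the ridge 3 mm above it.
- park: Black parking block, fixed, 70 x 60 x 12 mm, with an upright rib 4 mm thick (x), 36 mm long (y), 16 mm tall on top. Origin: centre of its underside. The clip stands on it astride the rib (0.5 mm clear each side), axes along the block's.
- clip: Steel spring clip, loose, about 65 g, like a clothes peg: squeezing the two levers at its top together along its x spreads the jaws at its bottom. Closed it is 78 mm tall, 22 mm wide (y), 54 mm over the splayed lever tops (x), jaw gap 5 mm. Origin: centre of the closed clip's underside, z up; it belongs to the -x half, which tilts 0.35 rad when the clip is squeezed evenly.
- clip_pivot (a point): Centre of the clip's pin (along its y), 40 mm above its underside; parked, 52 mm above the shelf. Squeezed fully open, the lever faces are parallel, 24 mm apart outside, and reach 45 mm above the pin; the jaw tips are 32 mm apart, 37 mm below the pin, with more room above them. Fingertips fit down to 10 mm above the pin.
- clip_jaw (a joint): Opening angle between the clip's halves: 0 closed, 0.70 fully open (stop). A spring shuts it: squeezing takes 6 N to start, 11 N to open fully; 25 to 40 N holds it firmly on the stop. The pin sinks about 3 mm when squeezed on the block.
- tip_a (a point): Inner lower edge of the jaw on the clip's -x side, mid-width.
- tip_b (a point): Inner lower edge of the jaw on the clip's +x side, mid-width.
- dish: Blue ceramic dish, bystander, 110 mm across, 32 mm tall. Origin: centre of its underside.
- bottle: Small glass bottle with a stopper, bystander, 42 mm across, 86 mm tall. Origin: centre of its underside.
- tower: Cartridge tower, bystander, 75 x 90 mm, 130 mm tall. Origin: centre of its underside.
Mind the look-alikes: they are no part of the job. Leave any blue or orange look-alike of the cover alone.

How it is judged:
On the way, in this order (a step that is already met when the one before it is completed fails the run):
1. the cover hangs straddling the bar, let go (x of cover_center in the frame of rail_mid between -0.012 and 0.012 m and y of cover_center in the frame of rail_mid between -0.06 and 0.06 m and z of cover_center in the frame of rail_mid between -0.031 and -0.017 m and angle between cover's own z axis and vertical below 0.25 rad and contact force between cover and rail above 0.1 N and contact force between the fingers and cover below 0.1 N and linear speed of cover below 0.05 m/s), for 0.2 s.
2. the clip is squeezed open in the gripper and lifted off its block (value of joint clip_jaw above 0.5 rad and contact force between the fingers and clip above 2 N and height (world z) of clip_pivot above 0.09 m and contact force between clip and park below 0.05 N), for 0.2 s.
At the end, for the whole second after the job is handed in: Cover hung on the bar between the posts (tilt under 0.25 rad), not touched by the fingers; clip held in the fingers, open beyond 0.5 rad, a jaw tip each side of the cover, over 9 mm from its mid-plane and 6 mm or more below its ridge, pressing under 2 N on cover and rail; both still (all of step 1 and value of joint clip_jaw above 0.5 rad and contact force between the fingers and clip above 2 N and ((x of tip_a in the frame of cover_center below -0.009 m and x of tip_b in the frame of cover_center above 0.009 m) or (x of tip_b in the frame of cover_center below -0.009 m and x of tip_a in the frame of cover_center above 0.009 m)) and y of tip_a in the frame of cover_center between -0.04 and 0.04 m and z of tip_a in the frame of cover_center between -0.02 and 0.0215 m and y of tip_b in the frame of cover_center between -0.04 and 0.04 m and z of tip_b in the frame of cover_center between -0.02 and 0.0215 m and contact force between clip and cover below 2 N and contact force between clip and rail below 2 N and linear speed of clip below 0.05 m/s); the arm keeps its last pose, push and grip.
It fails at once if the clip closes on the cover (value of joint clip_jaw below 0.35 rad and distance between each of tip_a, tip_b and cover_center below 0.035 m).
It fails at once if the dish, bottle or tower is moved by more than 30 mm (distance of any of dish, bottle, tower from where it was at the start of the episode above 0.03 m).
It also fails if it takes over 54 s, if anything falls off the work surface, if the arm or the gripper's body presses on something with over 40 N, if the wrist force passes 120 N, or if a joint passes its speed limit or range.

## Working session

There is one attempt and no reset: what is moved stays moved. The work goes in short steps, Python scripts to look and compute and a tool call to move; the robot and the scene stay as the last step left them, time stands still between calls to the robot, and variables do not carry over. Pictures are saved under pics/ and viewed, about 8 in all and at most 12, crops included, and the job is handed in when it is done.

Besides the shell and the picture viewer there is one more tool, called after "Emit:" as name(argument=value, ...) on one line, values as JSON. servo_tool: Moves the arm, as the interface text tells. Its arguments: {"type":"object","properties":{"plan":{"type":"array","items":{"type":"array","items":{"type":"array","items":{"type":"number"}}}},"grip":{"type":"number"},"force":{"type":"number"}},"required":["plan"]}

```bash
mkdir -p pics; cat > h.py <<'E'
import numpy as np, cv2
from workcell import status, eyes, robot
def cam(n):
    c=eyes.camera(n); K=c["intrinsics"]; z=c["z_map"]; v,u=np.mgrid[:z.shape[0],:z.shape[1]]
    P=np.stack([(u-K[0,2])/K[0,0]*z,(v-K[1,2])/K[1,1]*z,z],-1)@np.array(c["rotation"]).T+np.array(c["xyz"])
    P[z==0]=np.nan
    return c,P
E
python3 - <<'E'
from h import *
c,P=cam("top"); d,Q=cam("side")
np.savez("a.npz",P=P,Q=Q,ci=c["img"],di=d["img"])
cv2.imwrite("pics/top.png",cv2.resize(c["img"],(800,600))); cv2.imwrite("pics/side.png",cv2.resize(d["img"],(800,600)))
s=status.state(); print(s["clock"],s["eef_pos"],s["eef_rot"],s["opening"],robot.hold_point_z,c["xyz"],d["xyz"])
E
```

```text
0.1 [0.1891811  0.59515279 0.22197073] [[ 3.02992017e-01  9.52992995e-01 -4.34048142e-04]
 [ 9.52992061e-01 -3.02992328e-01 -1.33441658e-03]
 [-1.40320291e-03 -9.32686188e-06 -9.99999015e-01]] 1.001349295343989 0.0187 [ 0.47309222 -0.00186446  1.01648821] [ 0.37247257 -0.72809113  0.7191561 ]
```

View pics/top.png

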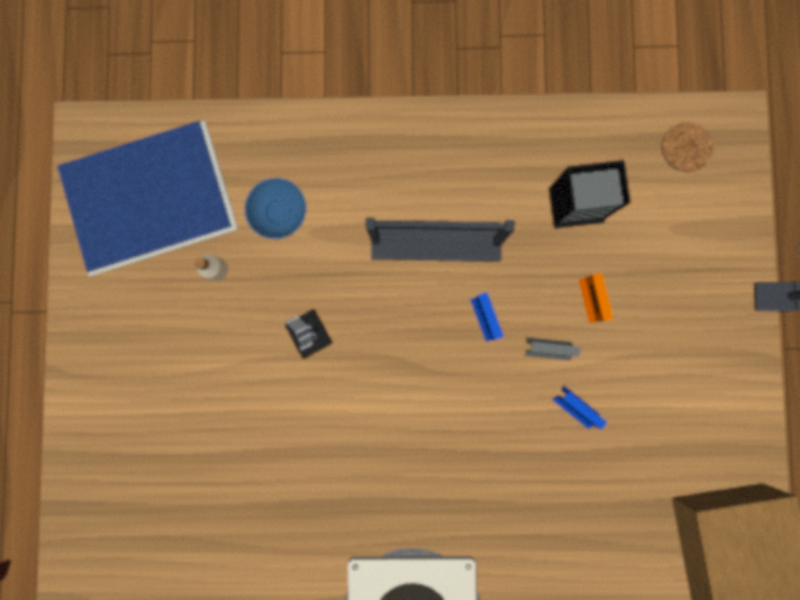

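View pics/side.png

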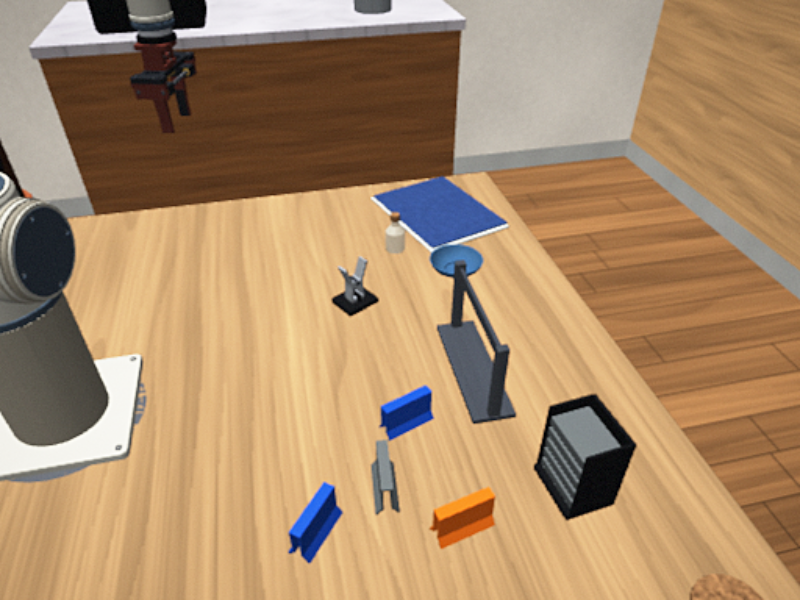

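The top view shows the grey cover at (552,348), the rail at (437,240), the clip on its block at (308,333), and the tower at (590,193). The blue and orange look-alikes surround the cover, and the dish and bottle are at upper left. The side view shows the cover standing upright at (385,475). Next I measure each from the point clouds.

```bash
python3 - <<'E'
import numpy as np, cv2
f=np.load("a.npz")
def rect(n,p):
    (c,s,a)=cv2.minAreaRect(p[:,:2].astype(np.float32)*1000); b=cv2.boxPoints((c,s,a))
    print(n,len(p),np.round(c,1),np.round(s,1),round(a,1),"z",np.round(np.percentile(p[:,2],[2,50,98]),4),"mean",p.mean(0).round(4))
for nm,k,i in(("top","P","ci"),("side","Q","di")):
    P=f[k]; im=f[i].astype(int); S=im.max(2)-im.min(2)
    def sel(lo,hi,zl,zh,extra=True):
        with np.errstate(invalid='ignore'):
            return P[(P[...,0]>lo[0])&(P[...,0]<hi[0])&(P[...,1]>lo[1])&(P[...,1]<hi[1])&(P[...,2]>zl)&(P[...,2]<zh)&extra]
    X=P
    # region guesses from top-pixels
    if nm=="top":
        T=lambda u,v:P[int(v*.64),int(u*.64)]
        for q in[(552,348),(437,227),(437,245),(308,333),(320,325),(590,193),(275,208),(210,265),(485,317),(596,298),(580,408)]: print(q,T(*q).round(3))
    np.random.seed(0)
    C=T(552,348) if nm=="top" else C
    R=T(437,240) if nm=="top" else R
    K=T(308,333) if nm=="top" else K
    g=S<40
    rect(nm+" cover all",sel(C[:2]-.06,C[:2]+.06,.008,.07,g)); rect(nm+" cover ridge",sel(C[:2]-.06,C[:2]+.06,.048,.065,g))
    rect(nm+" rail bar",sel(R[:2]-[.1,.094],R[:2]+[.1,.094],.128,.15,g)); rect(nm+" rail top",sel(R[:2]-[.1,.2],R[:2]+[.1,.2],.1,.16,g));rect(nm+" plate",sel(R[:2]-[.1,.2],R[:2]+[.1,.2],.006,.014,g))
    rect(nm+" park",sel(K[:2]-.07,K[:2]+.07,.008,.016)); rect(nm+" cliptop",sel(K[:2]-.07,K[:2]+.07,.07,.1));rect(nm+" clip",sel(K[:2]-.07,K[:2]+.07,.03,.1))
E
```

```text
(552, 348) [ 0.466 -0.236  0.058]
(437, 227) [ 0.652 -0.043  0.143]
(437, 245) [ 0.649 -0.049  0.01 ]
(308, 333) [0.492 0.169 0.059]
(320, 325) [0.507 0.158 0.013]
(590, 193) [ 0.71  -0.288  0.115]
(275, 208) [0.718 0.238 0.006]
(210, 265) [0.61  0.335 0.06 ]
(485, 317) [ 0.519 -0.127  0.05 ]
(596, 298) [ 0.549 -0.314  0.05 ]
(580, 408) [ 0.365 -0.281  0.053]
top cover all 278 [ 463.4 -241.5] [79.6 27.3] 83.8 z [0.0084 0.0545 0.0585] mean [ 0.4622 -0.2407  0.0424]
top cover ridge 191 [ 462.4 -241.5] [79.4 15.8] 83.4 z [0.052  0.0556 0.0587] mean [ 0.4625 -0.2413  0.0555]
top rail bar 261 [655.1 -49.2] [185.8   6.9] 88.3 z [0.1291 0.1396 0.1428] mean [ 0.6544 -0.0503  0.1385]
top rail top 465 [ 667.6 -100.6] [ 76.4 327.3] 14.7 z [0.1076 0.1395 0.1497] mean [ 0.654  -0.0519  0.1366]
top plate 1552 [655.2 -49.1] [226.3  69.9] 88.4 z [0.0069 0.0103 0.0134] mean [ 0.6497 -0.0485  0.0102]
top park 341 [492.4 178.7] [69.7 59.8] 28.3 z [0.0084 0.0118 0.0152] mean [0.4905 0.1729 0.0118]
top cliptop 91 [492.6 178.4] [51.6 21.4] 28.4 z [0.0708 0.0857 0.0936] mean [0.4954 0.1795 0.0837]
top clip
[... 221 characters left out ...]
61.7 -243.2] [80.7 15.8] 83.7 z [0.0511 0.054  0.0565] mean [ 0.461  -0.2463  0.054 ]
side rail bar 163 [654.1 -47. ] [183.5   6.2] 88.3 z [0.1284 0.1371 0.1413] mean [ 0.6526 -0.0539  0.1359]
side rail top 480 [653.6 -50. ] [229.9  16.7] 88.2 z [0.1022 0.132  0.1479] mean [ 0.6514 -0.0682  0.1299]
side plate 1400 [625.2 -49.2] [229.5 126.6] 87.5 z [0.0065 0.0093 0.0123] mean [ 0.6499 -0.0537  0.0093]
side park 199 [492.3 176.3] [71.8 60.7] 25.9 z [0.0086 0.0112 0.015 ] mean [0.4897 0.1671 0.0113]
side cliptop 78 [492.6 176.2] [52.4 22.5] 29.2 z [0.0707 0.0818 0.0912] mean [0.4961 0.1773 0.0818]
side clip 208 [492.6 175.8] [52.8 28.5] 26.3 z [0.0336 0.0613 0.0905] mean [0.494  0.1753 0.0635]
```

```bash
cat >> h.py <<'E'
def goto(x,y,z,a,s=None):
    """shift along tool axes and turn (deg) to reach TCP x,y,z with tool x axis at world angle a (deg, mod 180)"""
    s=s or status.state(); R=np.array(s["eef_rot"]); p=np.array(s["eef_pos"])
    cur=np.degrees(np.arctan2(R[1,0],R[0,0])); t=(cur-a+90)%180-90
    d=R.T@(np.array([x,y,z])-p)
    print("t",round(s["clock"],2),"p",p.round(4),"ang",round(cur,2),"op",round(s["opening"],3),"F",np.round(s["force"],1),"J",np.round(s["joint_positions"],2),"tilt",R[2].round(4))
    print("  shift",d.round(4),"turn",round(t,2))
E
python3 -c "
from h import *
goto(.45,.2,.22,30)"
```

```text
t 0.1 p [0.1892 0.5952 0.222 ] ang 72.36 op 1.001 F [-1.1 -0.3 -1.1] J [ 1.24  0.42  1.63 -0.    1.09 -0.02] tilt [-0.0014 -0.     -1.    ]
  shift [-0.2975  0.3683  0.0024] turn 42.36
```

Emit:
servo_tool(plan=[[[-0.03, 0.037, 0, 5], [-0.06, 0.074, 0, 10], [-0.09, 0.111, 0, 15], [-0.12, 0.148, 0, 20], [-0.15, 0.185, 0, 25]]], grip=55)

```text
clock: 0.6
eef_pos: [0.3207, 0.3948, 0.2225]
eef_rot: [[0.68, 0.734, -0.0], [0.734, -0.68, -0.0], [-0.0, 0.0, -1.0]]
force: [1.1, 0.1, 0.1]
opening: 0.581
```

```bash
python3 -c "
from h import *
goto(.42,0,.2,0);goto(.4615,-.2425,.12,-6.4)"
```

```text
t 0.6 p [0.3207 0.3948 0.2225] ang 47.19 op 0.581 F [1.1 0.1 0.1] J [ 0.87  0.25  1.88 -0.    1.01  0.04] tilt [-4.e-04  1.e-04 -1.e+00]
  shift [-0.2221  0.3412  0.0226] turn 47.19
t 0.6 p [0.3207 0.3948 0.2225] ang 47.19 op 0.581 F [1.1 0.1 0.1] J [ 0.87  0.25  1.88 -0.    1.01  0.04] tilt [-4.e-04  1.e-04 -1.e+00]
  shift [-0.3718  0.5365  0.1026] turn 53.59
```

Emit:
servo_tool(plan=[[[-0.026, 0.04, 0, 5.5], [-0.052, 0.08, 0, 11], [-0.078, 0.12, 0, 16.5], [-0.104, 0.16, 0, 22], [-0.13, 0.2, 0, 27.5]]])

```text
clock: 1.1
eef_pos: [0.3792, 0.1637, 0.2226]
eef_rot: [[0.942, 0.336, 0.0], [0.336, -0.942, -0.0], [0.0, 0.0, -1.0]]
force: [1.2, 0.8, 0.8]
opening: 0.551
```

```bash
python3 -c "
from h import *
goto(.4615,-.2425,.12,-6.4)"
```

```text
t 1.1 p [0.3792 0.1637 0.2226] ang 19.66 op 0.551 F [1.2 0.8 0.8] J [ 0.38  0.1   2.07 -0.    0.96  0.04] tilt [ 1.e-04  0.e+00 -1.e+00]
  shift [-0.0591  0.4102  0.1027] turn 26.06
```

Emit:
servo_tool(plan=[[[-0.007, 0.046, 0.01, 3], [-0.014, 0.092, 0.02, 6], [-0.02, 0.138, 0.03, 9], [-0.027, 0.184, 0.04, 12], [-0.033, 0.228, 0.05, 15]]])

```text
clock: 1.6
eef_pos: [0.4256, -0.0622, 0.1723]
eef_rot: [[0.997, 0.082, 0.0], [0.082, -0.997, 0.0], [0.0, -0.0, -1.0]]
force: [0.5, 0.7, 0.2]
opening: 0.551
```

```bash
python3 -c "
from h import *
goto(.4615,-.2425,.12,-6.4)"
```

```text
t 1.6 p [ 0.4256 -0.0622  0.1723] ang 4.72 op 0.551 F [0.5 0.7 0.2] J [-0.17  0.21  2.09  0.    0.84 -0.26] tilt [ 1.e-04 -0.e+00 -1.e+00]
  shift [0.021  0.1827 0.0523] turn 11.12
```

Emit:
servo_tool(plan=[[[0.005, 0.045, 0.013, 3], [0.01, 0.09, 0.026, 6], [0.016, 0.136, 0.04, 9], [0.021, 0.183, 0.05, 11.1], [0.021, 0.183, 0.05, 11.1]]])

```text
clock: 2.1
eef_pos: [0.4629, -0.2453, 0.1215]
eef_rot: [[0.994, -0.114, 0.001], [-0.114, -0.994, -0.001], [0.001, 0.001, -1.0]]
force: [0.0, 0.5, -0.1]
opening: 0.549
```

```bash
python3 - <<'E'
from h import *
goto(.4615,-.2425,.019,-6.4)
c,P=cam("wrist"); cv2.imwrite("pics/w1.png",c["img"])
S=c["img"].astype(int); S=S.max(2)-S.min(2)
with np.errstate(invalid='ignore'):
    p=P[(S<45)&(abs(P[...,2]-.055)<.008)&(abs(P[...,0]-.4615)<.05)&(abs(P[...,1]+.2425)<.06)]
print(len(p),p.mean(0),cv2.minAreaRect(p[:,:2].astype(np.float32)*1000))
E
```

```text
t 2.1 p [ 0.4629 -0.2453  0.1215] ang -6.53 op 0.549 F [ 0.   0.5 -0.1] J [-0.51  0.42  1.92 -0.    0.79 -0.4 ] tilt [ 6.e-04  9.e-04 -1.e+00]
  shift [-0.0018 -0.0027  0.1025] turn -0.13
1564 [ 0.46286762 -0.23897827  0.05569495] ((462.56585693359375, -241.53550720214844), (80.59489440917969, 15.883811950683594), 83.75716400146484)
```

View pics/w1.png

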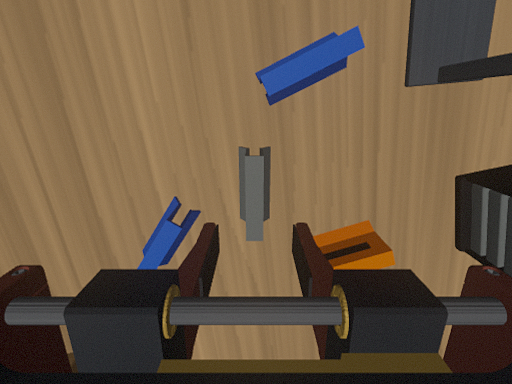

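The wrist view shows the grey cover at (255,190), centred between the fingers. It measures (0.4626, -0.2415), which agrees with the other cameras. Descending.

Emit:
servo_tool(plan=[[[0.001, -0.001, 0.035, 0], [0.001, -0.001, 0.07, 0], [0.001, -0.001, 0.102, 0], [0.001, -0.001, 0.102, 0], [0.001, -0.001, 0.102, 0]]])

```text
clock: 2.65
eef_pos: [0.4629, -0.2387, 0.0209]
eef_rot: [[0.994, -0.107, -0.001], [-0.107, -0.994, 0.001], [-0.002, -0.001, -1.0]]
force: [0.0, -0.2, 0.3]
opening: 0.553
```

Emit:
servo_tool(plan=[[[0, 0, 0, 0], [0, 0, 0, 0], [0, 0, 0, 0], [0, 0, 0, 0], [0, 0, 0, 0]]], grip=0, force=20)

```text
clock: 3.15
eef_pos: [0.4636, -0.24, 0.0213]
eef_rot: [[0.994, -0.109, 0.001], [-0.109, -0.994, -0.0], [0.001, 0.0, -1.0]]
force: [-1.1, -0.0, 3.2]
opening: 0.18
```

```bash
python3 -c "
from h import *
goto(.4615,-.2425,.21,-6.4)"
```

```text
t 3.15 p [ 0.4636 -0.24    0.0213] ang -6.24 op 0.18 F [-1.1 -0.   3.2] J [-0.5   0.6   1.96  0.    0.59 -0.39] tilt [ 1.e-03  4.e-04 -1.e+00]
  shift [-0.0016  0.0028 -0.1887] turn 0.16
```

Emit:
servo_tool(plan=[[[0, 0, -0.04, 0], [0, 0, -0.085, 0], [0, 0, -0.13, 0], [0, 0, -0.175, 0], [0, 0, -0.19, 0]]])

```text
clock: 3.65
eef_pos: [0.4651, -0.2408, 0.2154]
eef_rot: [[0.994, -0.109, 0.006], [-0.109, -0.994, -0.003], [0.006, 0.003, -1.0]]
force: [1.1, -0.6, -0.5]
opening: 0.182
```

```bash
python3 -c "
from h import *
goto(.6549,-.049,.21,-1.7)"
```

```text
t 3.65 p [ 0.4651 -0.2408  0.2154] ang -6.24 op 0.182 F [ 1.1 -0.6 -0.5] J [-0.5   0.28  1.86  0.    0.99 -0.39] tilt [ 0.0064  0.0026 -1.    ]
  shift [ 0.1678 -0.2114  0.0059] turn -4.54
```

Emit:
servo_tool(plan=[[[0.028, -0.035, 0, -1], [0.056, -0.07, 0, -2], [0.084, -0.105, 0, -3], [0.112, -0.14, 0, -4], [0.14, -0.175, 0, -4.5]]])

```text
clock: 4.15
eef_pos: [0.6223, -0.0796, 0.2106]
eef_rot: [[1.0, -0.03, -0.0], [-0.03, -1.0, -0.0], [-0.0, 0.0, -1.0]]
force: [-0.5, 0.4, -0.6]
opening: 0.183
```

```bash
python3 -c "
from h import *
goto(.6549,-.049,.21,-1.7)"
```

```text
t 4.15 p [ 0.6223 -0.0796  0.2106] ang -1.71 op 0.183 F [-0.5  0.4 -0.6] J [-0.15  0.44  1.63 -0.    1.07 -0.12] tilt [-3.e-04  1.e-04 -1.e+00]
  shift [ 0.0317 -0.0316  0.0006] turn -0.01
```

Emit:
servo_tool(plan=[[[0.016, -0.016, 0, 0], [0.0315, -0.0315, 0, 0], [0.0315, -0.0315, 0, 0], [0.0315, -0.0315, 0, 0]]])

```text
clock: 4.55
eef_pos: [0.6533, -0.0505, 0.2102]
eef_rot: [[1.0, -0.03, -0.001], [-0.03, -1.0, -0.0], [-0.001, 0.0, -1.0]]
force: [-0.2, -0.4, -0.6]
opening: 0.184
```

```bash
python3 - <<'E'
from h import *
goto(.6549,-.049,.11,-1.7)
for n in("wrist","side"):
    c,P=cam(n); cv2.imwrite(f"pics/r_{n}.png",c["img"])
    S=c["img"].astype(int); g=S.max(2)-S.min(2)<45
    with np.errstate(invalid='ignore'):
        b=P[(abs(P[...,2]-.138)<.008)&(abs(P[...,0]-.655)<.03)&(abs(P[...,1]+.049)<.094)&g]
        k=P[(abs(P[...,2]-.243)<.012)&(abs(P[...,0]-.655)<.02)&(abs(P[...,1]+.049)<.05)&g]
    for p in(b,k):
        if len(p)>5: print(n,len(p),p.mean(0).round(4),cv2.minAreaRect(p[:,:2].astype(np.float32)*1000),np.percentile(p,[2,98],axis=0).round(3).tolist())
E
```

```text
t 4.55 p [ 0.6533 -0.0505  0.2102] ang -1.69 op 0.184 F [-0.2 -0.4 -0.6] J [-0.1   0.48  1.57 -0.    1.09 -0.07] tilt [-1.3e-03  2.0e-04 -1.0e+00]
  shift [ 0.0017 -0.0016  0.1002] turn 0.01
wrist 754 [0.6571 0.0019 0.1408] ((656.8953247070312, -1.8244590759277344), (92.61028289794922, 5.678627014160156), 88.72075653076172) [[0.654, -0.046, 0.139], [0.66, 0.044, 0.142]]
wrist 3952 [ 0.6538 -0.0393  0.2445] ((656.0149536132812, -51.52028274536133), (36.6125602722168, 81.5837173461914), 9.652595520019531) [[0.638, -0.09, 0.233], [0.669, -0.012, 0.254]]
side 169 [ 0.6531 -0.0517  0.137 ] ((654.9557495117188, -47.99884033203125), (185.47802734375, 7.413818359375), 88.38250732421875) [[0.649, -0.136, 0.13], [0.659, 0.041, 0.141]]
side 212 [ 0.6511 -0.066   0.2426] ((651.9440307617188, -59.76984786987305), (33.46543884277344, 67.89207458496094), 14.049023628234863) [[0.635, -0.093, 0.233], [0.667, -0.034, 0.254]]
```

View pics/r_wrist.png

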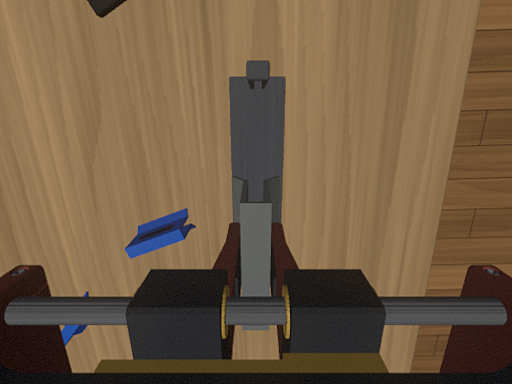

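The wrist view shows the cover ridge at (256,250), aligned with the bar at (257,150). I'll check the offset between them numerically.

```bash
python3 - <<'E'
from h import *
c,P=cam("wrist"); im=c["img"].astype(int)
goto(.6549,-.049,.11,-1.7)
for v in (90,110,130,150,170,185,210,230,250,262):
    z=P[v,:,2]
    with np.errstate(invalid='ignore'):
        m=(z>.132)&(z<.148) if v<200 else (z>.236)&(z<.256)
    u=np.where(m)[0]; u=u[(u>200)&(u<310)]
    if len(u): q=P[v,u]; print(v,u.min(),u.max(),"x",q[:,0].min().round(4),q[:,0].max().round(4),"y",q[:,1].mean().round(4),"z",np.median(q[:,2]).round(4))
E
```

```text
t 4.7 p [ 0.653  -0.0514  0.2106] ang -1.79 op 0.18 F [ 0.  0. -1.] J [-0.1   0.48  1.57 -0.    1.09 -0.07] tilt [-8.e-04  1.e-04 -1.e+00]
  shift [ 0.0019 -0.0025  0.1006] turn -0.09
90 255 261 x 0.6558 0.6606 y 0.0444 z 0.1407
110 255 261 x 0.6553 0.6602 y 0.0291 z 0.1415
130 255 261 x 0.6548 0.6598 y 0.013 z 0.1405
150 255 261 x 0.6543 0.6594 y -0.0036 z 0.1413
170 255 261 x 0.6537 0.659 y -0.0211 z 0.1416
185 255 261 x 0.6533 0.6587 y -0.0348 z 0.141
210 240 271 x 0.6465 0.6621 y -0.0169 z 0.245
230 241 270 x 0.6466 0.6615 y -0.0281 z 0.2449
250 221 290 x 0.6355 0.6718 y -0.0393 z 0.246
262 237 272 x 0.6444 0.6618 y -0.0463 z 0.2449
```

Emit:
servo_tool(plan=[[[0.002, -0.001, 0.02, 0], [0.002, -0.001, 0.04, 0], [0.002, -0.001, 0.055, 0], [0.002, -0.001, 0.065, 0], [0.002, -0.001, 0.07, 0]]])

```text
clock: 5.2
eef_pos: [0.6553, -0.0499, 0.1397]
eef_rot: [[1.0, -0.031, -0.001], [-0.031, -1.0, 0.0], [-0.001, -0.0, -1.0]]
force: [0.6, -0.4, -0.1]
opening: 0.181
```

Emit:
servo_tool(plan=[[[0, 0, 0.007, 0], [0, 0, 0.014, 0], [0, 0, 0.02, 0], [0, 0, 0.025, 0], [0, 0, 0.029, 0]]])

```text
clock: 5.7
eef_pos: [0.6559, -0.0495, 0.1113]
eef_rot: [[1.0, -0.03, -0.0], [-0.03, -1.0, -0.0], [-0.0, 0.0, -1.0]]
force: [1.0, 0.9, -0.7]
opening: 0.179
```

```bash
python3 - <<'E'
from h import *
goto(.6549,-.049,.11,-1.7)
for n in ["wrist"]:
    c,P=cam(n)
    for v in (90,130,170,185,210,230,240):
        z=P[v,:,2]; u=np.arange(200,310)
        with np.errstate(invalid='ignore'): m=(z[u]>.132)&(z[u]<.165)
        q=P[v,u[m]]
        if m.any(): print(v,"x",q[:,0].min().round(4),q[:,0].max().round(4),"y",q[:,1].mean().round(4),"z",np.median(q[:,2]).round(4))
E
```

```text
t 5.7 p [ 0.6559 -0.0495  0.1113] ang -1.73 op 0.179 F [ 1.   0.9 -0.7] J [-0.09  0.6   1.62 -0.    0.92 -0.06] tilt [-1.e-04  0.e+00 -1.e+00]
  shift [-0.001  -0.0005  0.0013] turn -0.03
90 x 0.655 0.6605 y 0.0419 z 0.1408
130 x 0.6548 0.6601 y 0.0239 z 0.1406
170 x 0.6541 0.6596 y 0.0043 z 0.1406
185 x 0.6538 0.6594 y -0.0035 z 0.1409
210 x 0.6494 0.6651 y -0.0153 z 0.1458
230 x 0.6494 0.6644 y -0.0264 z 0.1456
240 x 0.64 0.6731 y -0.0346 z 0.1415
```

Emit:
servo_tool(plan=[[[-0.0005, 0, 0.001, 0], [-0.0005, 0, 0.002, 0], [-0.0005, 0, 0.0025, 0], [-0.0005, 0, 0.0025, 0]]])

```text
clock: 6.15
eef_pos: [0.6556, -0.0496, 0.1095]
eef_rot: [[1.0, -0.03, 0.0], [-0.03, -1.0, -0.0], [0.0, 0.0, -1.0]]
force: [-1.0, -0.4, 1.2]
opening: 0.182
```

Emit:
servo_tool(plan=[[[0, 0, 0, 0], [0, 0, 0, 0], [0, 0, 0, 0], [0, 0, 0, 0], [0, 0, 0, 0]]], grip=50)

```text
clock: 6.65
eef_pos: [0.6554, -0.0495, 0.1091]
eef_rot: [[1.0, -0.03, -0.0], [-0.03, -1.0, 0.0], [-0.0, -0.0, -1.0]]
force: [-0.4, -0.4, 0.2]
opening: 0.496
```

Emit:
servo_tool(plan=[[[0, 0, -0.03, 0], [0, 0, -0.07, 0], [0, 0, -0.11, 0], [0, 0, -0.11, 0], [0, 0, -0.11, 0]]])

```text
clock: 7.15
eef_pos: [0.6558, -0.0496, 0.2202]
eef_rot: [[1.0, -0.03, 0.002], [-0.03, -1.0, -0.0], [0.002, 0.0, -1.0]]
force: [-1.2, -0.5, -0.6]
opening: 0.497
```

```bash
python3 - <<'E'
from h import *
goto(.4925,.1775,.2,28)
c,P=cam("side"); cv2.imwrite("pics/s2.png",cv2.resize(c["img"][120:300,200:380],(600,600)))
c,P=cam("wrist"); im=c["img"].astype(int); g=im.max(2)-im.min(2)<45
with np.errstate(invalid='ignore'):
    k=P[(abs(P[...,2]-.144)<.006)&(abs(P[...,0]-.656)<.03)&(P[...,1]<-.02)&(P[...,1]>-.13)&g]
print(len(k),k.mean(0),cv2.minAreaRect(k[:,:2].astype(np.float32)*1000),np.percentile(k[:,2],[5,50,95]))
E
```

```text
t 7.15 p [ 0.6558 -0.0496  0.2202] ang -1.73 op 0.497 F [-1.2 -0.5 -0.6] J [-0.09  0.47  1.56 -0.    1.11 -0.06] tilt [ 2.2e-03  2.0e-04 -1.0e+00]
  shift [-0.1702 -0.2221  0.0198] turn -29.73
1410 [ 0.65541272 -0.06206383  0.14341394] ((655.1166381835938, -74.90388488769531), (110.01459503173828, 15.552517890930176), 87.94024658203125) [0.14062641 0.14370793 0.14485975]
```

View pics/s2.png

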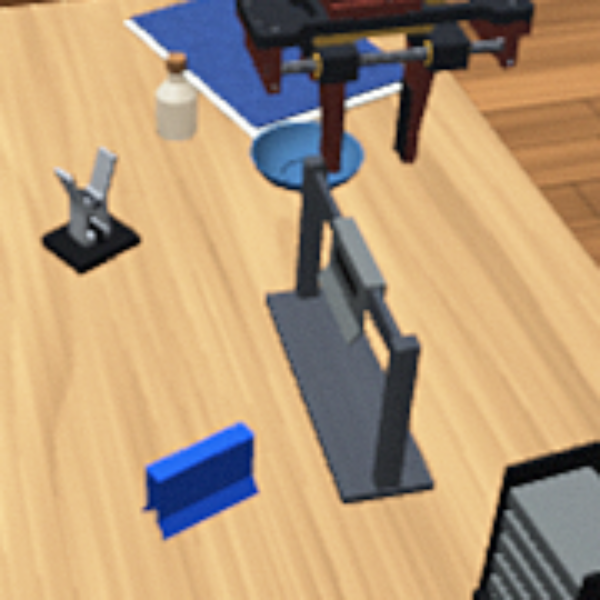

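The cover hangs upright astride the bar at about (360,265) in the crop, let go and with the ridge at z 0.1435. Next is the clip.

Emit:
servo_tool(plan=[[[-0.028, -0.037, 0.002, -5], [-0.057, -0.074, 0.005, -10], [-0.085, -0.11, 0.01, -15], [-0.113, -0.148, 0.015, -20], [-0.142, -0.185, 0.02, -25]]], grip=85)

```text
clock: 7.75
eef_pos: [0.5168, 0.1406, 0.1973]
eef_rot: [[0.917, 0.398, -0.003], [0.398, -0.917, -0.001], [-0.003, -0.001, -1.0]]
force: [-0.5, 1.3, 0.4]
opening: 0.847
```

Emit:
servo_tool(plan=[[[-0.039, -0.02, 0.02, -4.7], [-0.039, -0.02, 0.04, -4.7], [-0.039, -0.02, 0.05, -4.7], [-0.039, -0.02, 0.05, -4.7]]])

```text
clock: 8.15
eef_pos: [0.4745, 0.1423, 0.1474]
eef_rot: [[0.883, 0.469, -0.003], [0.469, -0.883, -0.001], [-0.003, -0.001, -1.0]]
force: [0.6, -0.0, 0.1]
opening: 0.851
```

```bash
python3 - <<'E'
from h import *
goto(.4925,.1775,.065,28)
c,P=cam("wrist"); cv2.imwrite("pics/w3.png",c["img"])
np.savez("w3.npz",P=P,im=c["img"])
def rect(n,zl,zh):
    with np.errstate(invalid='ignore'):
        p=P[(P[...,2]>zl)&(P[...,2]<zh)&(abs(P[...,0]-.4925)<.045)&(abs(P[...,1]-.1775)<.045)]
    print(n,len(p),p.mean(0).round(4),cv2.minAreaRect(p[:,:2].astype(np.float32)*1000))
rect("park",.008,.016);rect("clip",.03,.1);rect("tops",.08,.1)
E
```

```text
t 8.15 p [0.4745 0.1423 0.1474] ang 27.95 op 0.851 F [ 0.6 -0.   0.1] J [ 0.27  0.35  1.97 -0.    0.83 -0.22] tilt [-3.5e-03 -8.0e-04 -1.0e+00]
  shift [ 0.0326 -0.0226  0.0823] turn -0.05
park 1816 [0.4838 0.1868 0.0126] ((492.672607421875, 179.83163452148438), (69.52766418457031, 58.898162841796875), 27.951576232910156)
clip 1712 [0.4935 0.1813 0.0716] ((492.4974670410156, 179.30087280273438), (52.461517333984375, 26.301681518554688), 28.6649227142334)
tops 614 [0.4942 0.181  0.0887] ((492.5304870605469, 179.28309631347656), (52.469383239746094, 22.287832260131836), 28.507274627685547)
```

View pics/w3.png

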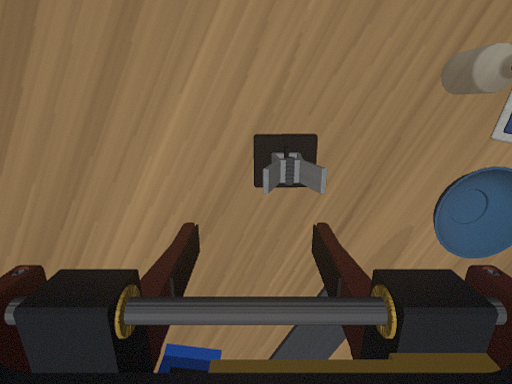

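The wrist view shows the clip at (290,172) on its block, ahead and to the right of the fingers. All the cameras put it near (0.4925, 0.1785) at 28°.

```bash
python3 -c "
from h import *
goto(.4925,.1785,.13,28.2)"
```

```text
t 8.2 p [0.4755 0.1424 0.1483] ang 27.93 op 0.848 F [0.3 0.6 0.7] J [ 0.27  0.35  1.96 -0.    0.83 -0.22] tilt [-1.7e-03 -3.0e-04 -1.0e+00]
  shift [ 0.0319 -0.024   0.0183] turn -0.27
```

Emit:
servo_tool(plan=[[[0.016, -0.012, 0.005, 0], [0.032, -0.024, 0.015, -0.3], [0.032, -0.024, 0.018, -0.3], [0.032, -0.024, 0.018, -0.3], [0.032, -0.024, 0.018, -0.3]]])

```text
clock: 8.7
eef_pos: [0.4924, 0.1786, 0.1313]
eef_rot: [[0.881, 0.473, -0.0], [0.473, -0.881, -0.0], [-0.0, 0.0, -1.0]]
force: [0.8, 0.5, 1.1]
opening: 0.85
```

```bash
python3 - <<'E'
from h import *
goto(.4925,.1785,.065,28.2)
c,P=cam("wrist"); cv2.imwrite("pics/w4.png",c["img"])
def rect(n,zl,zh):
    with np.errstate(invalid='ignore'):
        p=P[(P[...,2]>zl)&(P[...,2]<zh)&(abs(P[...,0]-.4925)<.045)&(abs(P[...,1]-.1785)<.045)]
    print(n,len(p),p.mean(0).round(4),cv2.minAreaRect(p[:,:2].astype(np.float32)*1000))
rect("park",.008,.016);rect("tops",.08,.096)
E
```

```text
t 8.7 p [0.4924 0.1786 0.1313] ang 28.25 op 0.85 F [0.8 0.5 1.1] J [ 0.33  0.41  1.92 -0.    0.82 -0.17] tilt [-2.e-04  1.e-04 -1.e+00]
  shift [0.     0.0002 0.0663] turn 0.05
park 1864 [0.4859 0.1915 0.0125] ((488.89984130859375, 185.9039306640625), (70.39669799804688, 46.13231658935547), 27.24455451965332)
tops 653 [0.4919 0.1803 0.0885] ((492.1822204589844, 179.60800170898438), (52.79814147949219, 22.25203514099121), 28.341657638549805)
```

View pics/w4.png

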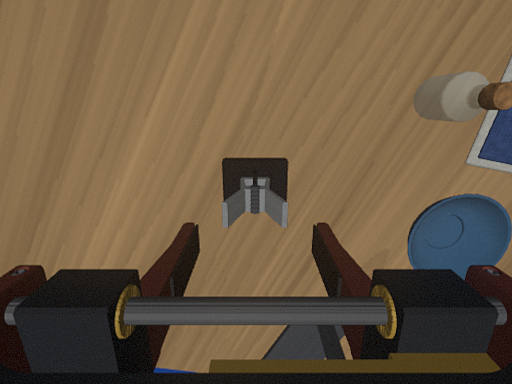

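The clip at (255,200) is centred between the fingers, so I go down to TCP z ≈ 0.065.

Emit:
servo_tool(plan=[[[0, -0.0005, 0.02, 0], [0, -0.0005, 0.04, 0], [0, -0.0005, 0.055, 0], [0, -0.0005, 0.066, 0], [0, -0.0005, 0.066, 0]]])

```text
clock: 9.25
eef_pos: [0.4913, 0.1787, 0.0643]
eef_rot: [[0.881, 0.473, -0.002], [0.473, -0.881, -0.001], [-0.002, -0.0, -1.0]]
force: [-0.9, -0.4, 0.3]
opening: 0.852
```

Emit:
servo_tool(plan=[[[0, 0, 0, 0], [0, 0, 0, 0], [0, 0, 0, 0], [0, 0, 0, 0], [0, 0, 0, 0]]], grip=0, force=33)

```text
clock: 9.75
eef_pos: [0.4937, 0.1798, 0.067]
eef_rot: [[0.881, 0.474, 0.003], [0.474, -0.881, 0.001], [0.004, 0.001, -1.0]]
force: [-0.5, 0.6, 14.7]
opening: 0.435
```

Emit:
servo_tool(plan=[[[0, 0, 0, 0], [0, 0, 0, 0], [0, 0, 0, 0], [0, 0, 0, 0], [0, 0, 0, 0]]])

```text
clock: 10.25
eef_pos: [0.4918, 0.179, 0.0681]
eef_rot: [[0.881, 0.474, -0.0], [0.474, -0.881, -0.001], [-0.001, 0.0, -1.0]]
force: [-9.5, -4.5, 33.9]
opening: 0.31
```

```bash
python3 - <<'E'
from h import *
goto(.4925,.1785,.065,28.2)
c,P=cam("side"); d,Q=cam("wrist")
a=cv2.resize(c["img"][150:210,190:270],(640,480)); 
cv2.imwrite("pics/s5.png",np.vstack([cv2.resize(c["img"][130:214,190:302],(448,336)),cv2.resize(d["img"][130:290,150:363],(448,264))]))
E
```

```text
t 10.25 p [0.4918 0.179  0.0681] ang 28.28 op 0.31 F [-9.5 -4.5 33.9] J [ 0.33  0.51  1.94 -0.    0.68 -0.17] tilt [-6.e-04  3.e-04 -1.e+00]
  shift [0.0004 0.0008 0.0031] turn 0.08
```

View pics/s5.png

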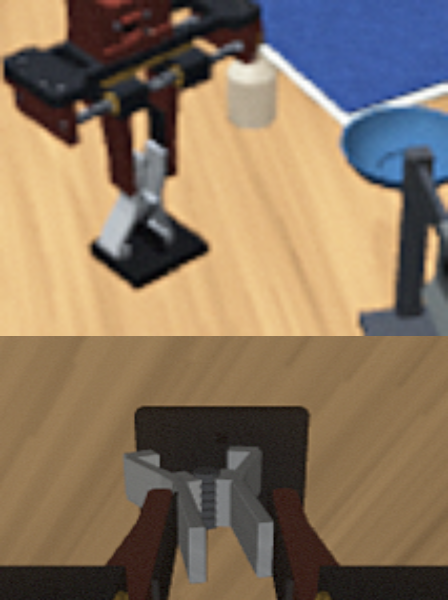

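The clip is squeezed to 27 mm so far, and the rising levers are loading the tool upward. Its image is at (200,510) in the lower half, rocked a little. I'll ease the tool up.

Emit:
servo_tool(plan=[[[0, 0, -0.001, 0], [0, 0, -0.002, 0], [0, 0, -0.003, 0], [0, 0, -0.003, 0], [0, 0, -0.003, 0]]])

```text
clock: 10.85
eef_pos: [0.4917, 0.1791, 0.0689]
eef_rot: [[0.881, 0.474, -0.001], [0.474, -0.881, -0.0], [-0.001, -0.0, -1.0]]
force: [-3.9, -1.3, 10.4]
opening: 0.298
```

```bash
python3 - <<'E'
from h import *
goto(.4925,.1785,.065,28.2)
d,Q=cam("wrist"); c,P=cam("side")
R=np.array(status.state()["eef_rot"]); o=np.array([.4922,.1787,0])
with np.errstate(invalid='ignore'):
    L=(Q-o)@R  # tool coords, z down
    for h in range(20,110,8):
        m=(abs(Q[...,2]-h/1000)<.003)&(abs(L[...,0])<.05)&(abs(L[...,1])<.05)
        p=L[m]
        if len(p)>3: print(h,len(p),"x",(np.percentile(p[:,0],[2,25,50,75,98])*1000).round(1),"y",(np.percentile(p[:,1],[2,98])*1000).round(1))
E
```

```text
t 10.85 p [0.4917 0.1791 0.0689] ang 28.27 op 0.298 F [-3.9 -1.3 10.4] J [ 0.33  0.51  1.94 -0.    0.69 -0.17] tilt [-8.e-04 -1.e-04 -1.e+00]
  shift [0.0004 0.0009 0.0039] turn 0.07
20 151 x [-34.2   6.    8.5  12.5  19.2] y [-18.2   4.9]
28 245 x [-33.2 -31.   -0.5   1.8  17.4] y [-18.3   9.1]
36 160 x [-30.  -28.2 -26.6  13.3  15.2] y [-11.6   8.8]
44 123 x [-24.5 -22.5 -20.2   9.9  12.4] y [-11.6  -0.1]
52 216 x [-19.  -12.5  -3.3  -0.3   9.5] y [-13.5  12.4]
60 244 x [-14.1  -7.4  -2.9   4.5   8.5] y [-11.7   9. ]
68 115 x [-18.2  -9.5   5.7   7.2  19.6] y [-13.3   8. ]
76 280 x [-20.3 -12.4   6.7  12.4  21.9] y [-13.6   7.9]
84 317 x [-20.4 -12.4   7.7  11.6  21.5] y [-13.6   7.5]
92 567 x [-19.9  -8.3  10.2  12.8  21.2] y [-13.5   9.2]
100 356 x [-21.  -12.6  -7.   14.1  22.1] y [-13.6   8.7]
108 323 x [-22.2 -15.8 -12.3  16.8  23.5] y [-13.7   6.6]
```

Emit:
servo_tool(plan=[[[0, 0, -0.001, 0], [0, 0, -0.002, 0], [0, 0, -0.0025, 0], [0, 0, -0.0025, 0], [0, 0, -0.0025, 0]]], force=40)

```text
clock: 11.45
eef_pos: [0.4922, 0.1793, 0.0706]
eef_rot: [[0.881, 0.474, 0.0], [0.474, -0.881, 0.0], [0.0, 0.0, -1.0]]
force: [-1.0, -0.5, -0.7]
opening: 0.27
```

```bash
python3 - <<'E'
from h import *
goto(.4925,.1785,.065,28.2)
d,Q=cam("wrist"); c,P=cam("side")
cv2.imwrite("pics/s6.png",np.vstack([cv2.resize(c["img"][130:214,190:302],(448,336)),cv2.resize(d["img"][130:290,150:363],(448,264))]))
E
```

```text
t 11.45 p [0.4922 0.1793 0.0706] ang 28.26 op 0.27 F [-1.  -0.5 -0.7] J [ 0.33  0.51  1.94  0.    0.69 -0.17] tilt [ 2.e-04  0.e+00 -1.e+00]
  shift [-0.0001  0.0009  0.0056] turn 0.06
```

View pics/s6.png

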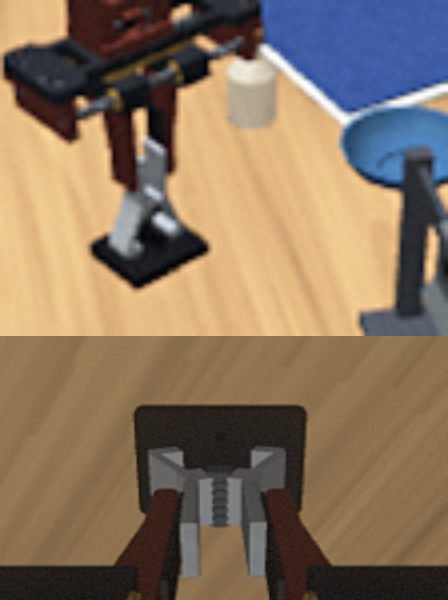

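The clip snapped square: opening 0.27 (24 mm), jaws spread evenly, and no wrist force. Lifting.

Emit:
servo_tool(plan=[[[0, 0, -0.015, 0], [0, 0, -0.045, 0], [0, 0, -0.08, 0], [0, 0, -0.12, 0], [0, 0, -0.16, 0]]])

```text
clock: 12.05
eef_pos: [0.4917, 0.1791, 0.2319]
eef_rot: [[0.881, 0.474, -0.001], [0.474, -0.881, -0.0], [-0.001, -0.0, -1.0]]
force: [1.1, -0.0, -1.5]
opening: 0.27
```

Emit:
servo_tool(plan=[[[0, 0, 0, 0], [0, 0, 0, 0], [0, 0, 0, 0]]])

```text
clock: 12.35
eef_pos: [0.4911, 0.1789, 0.2293]
eef_rot: [[0.881, 0.474, -0.002], [0.474, -0.881, -0.001], [-0.002, -0.0, -1.0]]
force: [0.3, -0.4, -0.9]
opening: 0.268
```

```bash
python3 - <<'E'
from h import *
goto(.6555,-.05,.25,-1.7)
d,Q=cam("wrist")
s=status.state(); R=np.array(s["eef_rot"]); o=np.array(s["eef_pos"])
L=(Q-o)@R*1000
with np.errstate(invalid='ignore'):
    for h in range(-40,66,6):
        p=L[(abs(L[...,2]-h)<3)&(abs(L[...,0])<35)&(abs(L[...,1])<30)]
        if len(p)>3: print(h,len(p),"x",(np.percentile(p[:,0],[2,25,50,75,98])).round(1),"y",(np.percentile(p[:,1],[2,98])).round(1))
    p=L[(L[...,2]>25)&(abs(L[...,0])<35)&(abs(L[...,1])<30)]; print("lowest",p[:,2].max())
E
```

```text
t 12.35 p [0.4911 0.1789 0.2293] ang 28.27 op 0.268 F [ 0.3 -0.4 -0.9] J [ 0.33  0.27  1.85 -0.    1.03 -0.17] tilt [-2.4e-03 -4.0e-04 -1.0e+00]
  shift [ 0.0363  0.2795 -0.0209] turn 29.97
-40 332 x [-20.8 -14.6 -10.8  16.2  22.9] y [-13.    6.8]
-34 279 x [-19.5 -13.4  12.8  16.   22. ] y [-13.    7.1]
-28 711 x [-18.4  -9.   -6.1  11.4  20.2] y [-12.9  10.1]
-22 345 x [-18.9 -10.9   8.3  12.9  21. ] y [-13.    8.7]
-16 259 x [-18.9 -11.9   8.1  13.8  21.1] y [-12.9   6.7]
-10 200 x [-19.1 -12.3   7.9  14.4  21.2] y [-13.    6.3]
-4 193 x [-18.8 -11.4   7.8  13.4  20.9] y [-12.9   2.1]
2 78 x [-11.2  -7.8   7.5   8.7  12. ] y [-11.7   8.9]
8 59 x [-11.4  -8.4   7.5   9.3  12.1] y [-10.9  -6.6]
14 715 x [-11.3  -3.5   0.    3.9  10.6] y [-12.4  12.2]
20 170 x [-15.5 -11.5  -0.7   9.4  14.8] y [-12.8  -1.8]
26 132 x [-18.3 -16.4   6.2  15.7  17.5] y [-11.1   0.7]
32 127 x [-21.8 -20.1 -16.9  18.5  20.3] y [-10.8   1.9]
38 125 x [-24.9 -23.3 -21.8  21.2  22.8] y [-10.8   5.4]
44 182 x [-27.2 -25.3 -17.2  23.4  25.5] y [-10.8   8.3]
50 127 x [-26.9 -16.2  13.9  16.4  25.7] y [-10.9   1. ]
56 15 x [-20.9 -18.3  16.   19.6  23.8] y [-10.7  -9.8]
lowest 230.02117636476666
```

Pin is about 17 mm and the tips about 54 mm below the TCP, symmetric. Moving over the cover.

Emit:
servo_tool(plan=[[[0.006, 0.044, -0.01, 5], [0.012, 0.09, -0.02, 10], [0.018, 0.137, -0.02, 16], [0.024, 0.185, -0.02, 22], [0.03, 0.23, -0.02, 26]]])

```text
clock: 12.9
eef_pos: [0.6276, -0.0109, 0.2487]
eef_rot: [[0.999, 0.036, -0.003], [0.036, -0.999, 0.0], [-0.003, -0.0, -1.0]]
force: [0.3, 0.7, -1.7]
opening: 0.272
```

```bash
python3 -c "
from h import *
goto(.6555,-.05,.25,-1.7)"
```

```text
t 12.9 p [ 0.6276 -0.0109  0.2487] ang 2.04 op 0.272 F [ 0.3  0.7 -1.7] J [-0.04  0.4   1.6   0.    1.14 -0.07] tilt [-2.9e-03 -2.0e-04 -1.0e+00]
  shift [ 0.0264  0.04   -0.0014] turn 3.74
```

Emit:
servo_tool(plan=[[[0.014, 0.02, 0, 2], [0.027, 0.04, 0, 3.8], [0.027, 0.04, 0, 3.8], [0.027, 0.04, 0, 3.8], [0.027, 0.04, 0, 3.8]]])

```text
clock: 13.4
eef_pos: [0.655, -0.0471, 0.2495]
eef_rot: [[1.0, -0.026, -0.002], [-0.026, -1.0, 0.0], [-0.002, -0.0, -1.0]]
force: [1.1, -0.0, -0.1]
opening: 0.272
```

```bash
python3 - <<'E'
from h import *
goto(.6555,-.05,.1845,-1.7)
d,Q=cam("wrist"); c,P=cam("side")
cv2.imwrite("pics/s7.png",np.vstack([cv2.resize(c["img"][120:246,236:404],(448,336)),cv2.resize(d["img"][110:290,140:380],(448,264))]))
f=lambda A:cv2.minAreaRect(A[:,:2].astype(np.float32)*1000)
with np.errstate(invalid='ignore'):
  for n,A in(("w",Q),("s",P)):
    for nm,lo,hi in(("bar/ridge",.134,.15),("jaws",.19,.215)):
      p=A[(A[...,2]>lo)&(A[...,2]<hi)&(abs(A[...,0]-.6555)<.05)&(A[...,1]>-.13)&(A[...,1]<.045)]
      if len(p)>4:
        print(n,nm,len(p),f(p),np.median(p[:,2]))
    for y in np.arange(-.1,.03,.01):
      p=A[(abs(A[...,2]-.142)<.009)&(abs(A[...,0]-.6555)<.02)&(abs(A[...,1]-y)<.004)]
      if len(p)>3: print(n,round(y,3),len(p),np.percentile(p[:,0],[3,97]).round(4),np.median(p[:,2]).round(4))
E
```

```text
t 13.4 p [ 0.655  -0.0471  0.2495] ang -1.48 op 0.272 F [ 1.1 -0.  -0.1] J [-0.09  0.44  1.53  0.    1.17 -0.06] tilt [-2.3e-03 -4.0e-04 -1.0e+00]
  shift [0.0007 0.0029 0.065 ] turn 0.22
w bar/ridge 1313 ((656.3665771484375, -42.886474609375), (174.1422576904297, 15.531599998474121), 88.20269775390625) 0.14328925239021378
w jaws 471 ((653.555908203125, -45.39531707763672), (53.8134651184082, 21.6319580078125), 1.3006949424743652) 0.20477752954783357
w -0.07 14 [0.6522 0.6626] 0.1435
w -0.06 108 [0.6481 0.6627] 0.1439
w -0.05 107 [0.6484 0.663 ] 0.1437
w -0.04 120 [0.6488 0.6641] 0.1437
w -0.03 124 [0.6491 0.6643] 0.1439
w -0.02 126 [0.6494 0.6644] 0.1439
w -0.01 88 [0.6496 0.6645] 0.1426
w -0.0 59 [0.6539 0.6599] 0.1407
w 0.01 60 [0.6541 0.6601] 0.1408
w 0.02 56 [0.6544 0.6603] 0.1407
s bar/ridge 243 ((655.4520874023438, -42.374122619628906), (174.55908203125, 16.965167999267578), 88.27350616455078) 0.1411954552950777
s jaws 114 ((652.377197265625, -48.5389518737793), (25.305049896240234, 52.24258804321289), 87.98345184326172) 0.20156795968786662
s -0.1 7 [0.6503 0.6558] 0.1392
s -0.09 29 [0.6455 0.6602] 0.1406
s -0.08 18 [0.6463 0.6613] 0.1412
s -0.07 17 [0.6467 0.6615] 0.1414
s -0.06 21 [0.6471 0.6619] 0.1421
s -0.05 16 [0.6473 0.6609] 0.1422
s -0.04 18 [0.6475 0.661 ] 0.1418
s -0.03 16 [0.6478 0.6624] 0.1421
s -0.02 16 [0.6478 0.6634] 0.1423
s -0.01 6 [0.6485 0.6582] 0.1413
s -0.0 8 [0.6538 0.6588] 0.1392
s 0.01 8 [0.6536 0.659 ] 0.1389
```

View pics/s7.png

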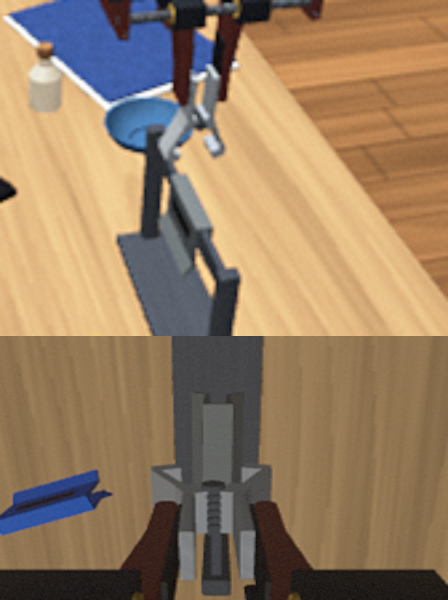

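The jaws in the lower half at (215,480) are wide open and straddle the cover ridge line. They need about 2 mm more in x. Descending in two stages.

Emit:
servo_tool(plan=[[[0.001, 0.002, 0.005, 0.2], [0.002, 0.003, 0.015, 0.2], [0.002, 0.003, 0.027, 0.2], [0.002, 0.003, 0.035, 0.2], [0.002, 0.003, 0.04, 0.2]]])

```text
clock: 14.0
eef_pos: [0.6572, -0.051, 0.209]
eef_rot: [[1.0, -0.03, -0.002], [-0.03, -1.0, 0.0], [-0.002, -0.0, -1.0]]
force: [0.1, -0.6, -0.7]
opening: 0.27
```

```bash
cat > chk.py <<'E'
from h import *
goto(.657,-.05,.1835,-1.7)
d,Q=cam("wrist")
s=status.state(); o=np.array(s["eef_pos"])
with np.errstate(invalid='ignore'):
    for h in range(16,60,4):
        p=Q[(abs(o[2]-Q[...,2]-h/1000)<.002)&(abs(Q[...,0]-.6565)<.035)&(abs(Q[...,1]-o[1])<.012)]
        if len(p)>3: print("below",h,len(p),"x",np.percentile(p[:,0],[2,25,50,75,98]).round(4))
    p=Q[(abs(Q[...,2]-.1435)<.004)&(abs(Q[...,0]-.6555)<.012)&(Q[...,1]<-.01)&(Q[...,1]>-.1)]
    print("ridge",len(p),np.percentile(p,[2,50,98],axis=0).round(4).tolist())
E
python3 chk.py
```

```text
t 14.0 p [ 0.6572 -0.051   0.209 ] ang -1.73 op 0.27 F [ 0.1 -0.6 -0.7] J [-0.1   0.49  1.56 -0.    1.1  -0.07] tilt [-2.1e-03 -1.0e-04 -1.0e+00]
  shift [-0.0002 -0.001   0.0255] turn -0.03
below 16 237 x [0.6438 0.654  0.6568 0.6595 0.6695]
below 20 95 x [0.6418 0.6435 0.651  0.6683 0.6713]
below 24 94 x [0.6393 0.6411 0.6498 0.6713 0.6724]
below 28 84 x [0.6374 0.6386 0.6571 0.6733 0.6748]
below 32 84 x [0.635  0.6362 0.6384 0.6749 0.6759]
below 36 87 x [0.633  0.6342 0.6739 0.6769 0.6778]
below 40 83 x [0.6308 0.6319 0.6337 0.6788 0.6798]
below 44 110 x [0.6291 0.6303 0.6363 0.6799 0.681 ]
below 48 143 x [0.631  0.6401 0.6704 0.6738 0.6819]
below 52 47 x [0.6298 0.6369 0.6715 0.6766 0.6826]
below 56 4 x [0.6719 0.6724 0.673  0.6753 0.6805]
ridge 940 [[0.6487, -0.0964, 0.1408], [0.6562, -0.033, 0.1438], [0.6639, -0.0112, 0.1451]]
```

Emit:
servo_tool(plan=[[[0, 0, 0.006, 0], [0, 0, 0.013, 0], [0, 0, 0.019, 0], [0, 0, 0.024, 0], [0, 0, 0.026, 0]]])

```text
clock: 14.55
eef_pos: [0.6576, -0.051, 0.1839]
eef_rot: [[1.0, -0.03, -0.001], [-0.03, -1.0, 0.0], [-0.001, -0.0, -1.0]]
force: [-0.1, -0.4, -0.7]
opening: 0.271
```

Emit:
servo_tool(plan=[[[0, 0, 0, 0], [0, 0, 0, 0], [0, 0, 0, 0], [0, 0, 0, 0], [0, 0, 0, 0]]])

```text
clock: 15.05
eef_pos: [0.658, -0.0511, 0.1849]
eef_rot: [[1.0, -0.03, 0.0], [-0.03, -1.0, -0.0], [0.0, 0.0, -1.0]]
force: [-0.1, -0.9, -1.6]
opening: 0.27
```

```bash
python3 chk.py; python3 - <<'E'
from h import *
d,_=cam("wrist"); c,P=cam("side"); b,_=cam("top")
cv2.imwrite("pics/s8.png",np.vstack([cv2.resize(c["img"][120:246,236:404],(448,336)),cv2.resize(d["img"][110:290,140:380],(448,264))]))
E
```

```text
t 15.05 p [ 0.658  -0.0511  0.1849] ang -1.74 op 0.27 F [-0.1 -0.9 -1.6] J [-0.1   0.51  1.58 -0.    1.05 -0.07] tilt [ 3.e-04  0.e+00 -1.e+00]
  shift [-0.0011 -0.001   0.0014] turn -0.04
below 16 299 x [0.6447 0.6554 0.658  0.6606 0.6704]
below 20 96 x [0.6428 0.6445 0.653  0.6692 0.6721]
below 24 91 x [0.6405 0.6421 0.6642 0.6722 0.6739]
below 28 82 x [0.6382 0.6395 0.6439 0.674  0.6752]
below 32 79 x [0.6363 0.6376 0.6417 0.6758 0.6768]
below 36 90 x [0.634  0.6354 0.6372 0.6777 0.6787]
below 40 242 x [0.6322 0.6496 0.656  0.663  0.6806]
below 44 112 x [0.6301 0.6313 0.6384 0.6808 0.6825]
below 48 143 x [0.6319 0.641  0.6714 0.6747 0.6829]
below 52 48 x [0.6301 0.6374 0.6725 0.6784 0.6835]
below 56 8 x [0.6375 0.6636 0.6731 0.6748 0.6789]
ridge 1181 [[0.6487, -0.0965, 0.1406], [0.656, -0.0329, 0.1438], [0.6641, -0.0113, 0.1451]]
```

View pics/s8.png

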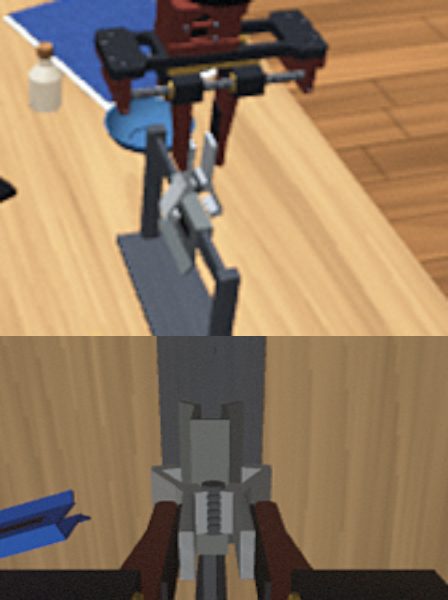

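The view shows the jaws open on both sides of the ridge at (210,470), with the cover undisturbed. I make a 1 mm centring trim, then hand in.

Emit:
servo_tool(plan=[[[-0.001, 0, 0.0005, 0], [-0.001, 0, 0.001, 0], [-0.001, 0, 0.001, 0], [-0.001, 0, 0.001, 0], [-0.001, 0, 0.001, 0]]])

```text
clock: 15.75
eef_pos: [0.6569, -0.051, 0.1837]
eef_rot: [[1.0, -0.03, 0.0], [-0.03, -1.0, -0.0], [0.0, 0.0, -1.0]]
force: [0.8, 0.4, -0.2]
opening: 0.27
```

```bash
python3 chk.py | egrep "t |below (40|44|5.)|ridge"; python3 -c "
from h import *
s=status.state(); print(np.abs(s['joint_velocities']).max()); robot.sign_off()"
```

```text
t 15.75 p [ 0.6569 -0.051   0.1837] ang -1.74 op 0.27 F [ 0.8  0.4 -0.2] J [-0.1   0.51  1.58  0.    1.05 -0.07] tilt [ 0.  0. -1.]
  shift [ 0.     -0.001   0.0002] turn -0.04
below 40 240 x [0.6311 0.6492 0.6556 0.6619 0.6796]
below 44 104 x [0.6291 0.63   0.6359 0.68   0.6816]
below 52 51 x [0.6291 0.6364 0.6697 0.676  0.6822]
below 56 6 x [0.6708 0.6718 0.6737 0.6762 0.6773]
ridge 1206 [[0.6484, -0.0965, 0.1407], [0.656, -0.0337, 0.1438], [0.664, -0.0113, 0.145]]
0.002196609897835619
the job is handed in; nothing more can be done
```

The cover hangs astride the bar, let go. The clip is held wide open over it in the gripper. I handed the job in at about 16 s of the 54 s allowed, and the hand-in gives no verdict.

**Last checks before hand-in:**
- **Cover:** its ridge measured z 0.144 m, with its x centre within about 0.5 mm of the clip's.
- **Clip:** gripper opening was 0.27, or 24 mm across the levers, which is fully open.
- **Jaw tips:** by the wrist camera they are about 13 mm below the ridge, one on each side, with about 8 mm of room each by the given sizes.
- **Forces and motion:** the wrist force was under 1 N and the arm was still.

**Clip squeeze:** it was uneven at first. The clip rocked on its block and pushed up on the tool with about 34 N. I raised the tool a few millimetres and set the grip to 40 N, after which the clip sat square and lifted cleanly.

**Camera disagreement:** the cameras differed by 1 to 2 mm, as the calibration note warned. I used offsets within a single camera for the fits.

**Not checked at the end:** I did not re-measure the dish, bottle or tower. The arm was never brought near them.

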